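Spread the adapter blocks on the dryer and transfer it to the second feed

ROBOT

A 6-joint arm with a two-finger parallel gripper is mounted at the origin on the work surface. World frame = base frame: x ahead of the robot, y to its left, z up, the work surface at z = 0. Lengths are in m, angles in degrees, forces in N, time in s.
With the tool pointing down it reaches from about 0.4 to 0.825 m from the base axis. Payload 7 kg.
Tool frame: the origin (TCP) lies between the finger pads; the fingertips stand 19 mm ahead of it and the grasp point (between the pads) is the TCP; z points along the fingers, y is the line along which they close (so a half turn about z gives the same grasp; the last joint's range is limited). The gripper opens to 88 mm and grips with 3 to 60 N. Pads are 19 mm wide; open, the fingers measure 130 mm over their backs; the gripper's body (78 mm by 193 mm) begins 47 mm behind the grasp point.
Start: joints at [-59.124, 20.546, 0.682, 0, -70.136, -16.507], TCP at [0.167, -0.654, 0.207] pointing down, gripper open.
Joint ranges: [-176.03, 176.03], [-82.01, 121.73], [-58.28, 71.71], [-173.87, 95.51], [-174.79, -0.11], [-173.66, 173.66]. Speed limits (degrees/s): [136.94, 136.94, 172.46, 180, 180, 180].

INTERFACE

Orientations are given as [roll, pitch, yaw] about the fixed x, y, z axes, in that order (R = Rz(yaw) Ry(pitch) Rx(roll)).
In Python, from plant import get_obs, snapshot, close_job, spot_in, spot_point gives the robot as it stands.
- The arm moves only by the tool play_rows, never from a script. Its argument "plan" is a list of rows, each a list of 6 numbers: the shift along the tool's x, y, z in cm, then the turn, a rotation vector about the tool's x, y, z in degrees. A call has 1 to 20 rows; each row shifts and turns the commanded pose from where the row before left it, along the tool's axes as they then stand; what a row does not reach is not made up. A row lasts 1/12 s, in which the tool goes at most 41.7 mm and 7.16 degrees, less where a joint would pass 70% of its speed; a pose out of reach is approached as far as the arm can. A call is refused whole if a number of a shift passes 4.17 or a number of a turn 7.16, either way. A call with a gripper value outside its range is refused whole. "grip" is the finger opening in cm, from 0 to 8.76, set as the call begins (left out, the last holds). The fingers move at their own pace and stop on an object; the grip force is fixed at half the most. Time passes only in rows, so rows that do not move let the fingers close. It gives the time, the measured TCP pose, the force, the opening and the grip force at its end, in the units of the state.
- get_obs(): the state, without advancing time (a new reading comes with each control period).
- snapshot(name): name is "scene" or "top" or "wrist"; returns a dict with "frame" (384x512x3 uint8, red, green, blue), "fx", "fy", "cx", "cy" (pixels), "position" and "attitude" of the camera in the world. Camera axes: x right, y down, z forward; pixel columns grow to the right and rows downward; lengths in m; the calibration is good to about 2 mm. A picture is of the moment at which its call begins. There is no depth.
- close_job(): hands the job in; it is judged then, once.
Trained networks look in the newest picture that a camera, given by its name, has taken for a name from the list of things; names that differ only in an ending like _2 or _b are one class to them, and where a whole thing is asked for, a point or a joint stands for the part that bears it (a point fixed in the world has none). Each returns a list of dicts, best first, with "score" (0 to 1); they miss things now and then, are a little off and sometimes report something else, mostly with a low value. They report only what shows in the picture. A call takes as long as a camera call.
- spot_in(camera, thing): "position" ([x, y, z] in m, in world coordinates, good to about 4 mm: the middle of the surface that is visible of it).
- spot_point(camera, thing): "position" ([x, y, z] in m, in world coordinates, good to about 4 mm: a listed point, or the origin of a listed thing).
The state is a dict: "clock": time; "joint_pos": joint angles; "qvel": joint speeds; "tau": joint torques, N m; "tool_pos": TCP position; "orientation": TCP orientation; "force": force on the tool from outside, world axes, zero at the start; "moment": the same for the moment, N m; "opening": finger opening in m; "gripper_force": force on a finger pad.
Only numpy, scipy, OpenCV 4.12 (cv2) and the standard library are available. Lean on these libraries where they do the work, as an engineer would, in place of code of your own. Each camera call takes 0.05 s, during which the arm holds its last target. There are 200 camera calls.

TASK

The washed adapter blocks lie heaped up in the dryer's tray: spread them into one layer, every block lying flat on the tray floor with at least 30 mm of clear space to every other block. Then transfer the dryer from feed I to feed II with the changeover switch: turn the handle to the centre off position, leave it there for a full three seconds, and only then turn it on fully to feed II. If a block gets shifted meanwhile, put the layer right again, and leave the other things on the bench alone.

Things in the scene. Friction and masses are not known exactly. Their poses are not given: they have to be found in the camera images.
- dryer: fixed low dryer, 250 x 330 mm (x, y) white base, with an open shallow tray as its top. Origin: centre of its underside, on the bench; z up. Tray floor 30 mm above the origin, inside 220 mm along x and 300 mm along y, centred on the origin; rim walls 15 mm thick, their tops 55 mm above the origin (25 mm above the tray floor).
- switchbox: fixed grey box 120 x 120 x 70 mm high with a white lid, carrying the black rotary changeover handle at the centre of its top. Origin: centre of its underside; z up. The marks on the lid (ring 49 mm from the axis): one dash = feed I, a dot = off, straight along the box's +x, two dashes = feed II.
- handle (a point): centre of the handle's grip bar, on the vertical turning axis, 95.5 mm above the bench. The bar is 66 mm long (along this point's x) plus a short pointed nose at its +x end with a white line on top, 16 mm thick (along y), 26 mm high (from 82.5 to 108.5 mm above the bench), on a round hub of 22 mm radius. Its x axis points along the nose.
- changeover (a joint): handle angle about the vertical, rad, seen from above counter-clockwise positive; 0 = off (nose along the switchbox's +x, the dot), -1.05 = stop at feed I (one dash), +1.05 = stop at feed II (two dashes). Turns with a steady friction of about 0.18 N m, has no spring and no detent, and stays where it is left. It starts at feed I.
- block_1: aluminium adapter block, 36 x 36 mm and 28 mm high (along its z), about 70 g, with a dark round port on its +x and -x faces. Origin: centre of the block. Starts in the bottom row of the heap.
- block_2: aluminium adapter block, 36 x 36 mm and 28 mm high (along its z), about 70 g, with a dark round port on its +x and -x faces. Origin: centre of the block. Starts in the bottom row of the heap.
- block_3: aluminium adapter block, 36 x 36 mm and 28 mm high (along its z), about 70 g, with a dark round port on its +x and -x faces. Origin: centre of the block. Starts in the bottom row of the heap.
- block_4: aluminium adapter block, 36 x 36 mm and 28 mm high (along its z), about 70 g, with a dark round port on its +x and -x faces. Origin: centre of the block. Starts in the bottom row of the heap.
- block_5: aluminium adapter block, 36 x 36 mm and 28 mm high (along its z), about 70 g, with a dark round port on its +x and -x faces. Origin: centre of the block. Starts in the second tier of the heap.
- block_6: aluminium adapter block, 36 x 36 mm and 28 mm high (along its z), about 70 g, with a dark round port on its +x and -x faces. Origin: centre of the block. Starts in the second tier of the heap. May be absent.
- block_7: aluminium adapter block, 36 x 36 mm and 28 mm high (along its z), about 70 g, with a dark round port on its +x and -x faces. Origin: centre of the block. Starts in the second tier of the heap. May be absent.
- block_8: aluminium adapter block, 36 x 36 mm and 28 mm high (along its z), about 70 g, with a dark round port on its +x and -x faces. Origin: centre of the block. Starts on top of the heap. May be absent.
- solvent: white solvent bottle, 48 mm across, 120 mm high; a bystander, to be left alone. Origin: centre of its underside.
- tape: clear tape roll, 64 mm across, 19 mm high; a bystander, to be left alone. Origin: centre of its underside.
- cleaver: fibre cleaver, black base with steel top, 60 x 50 x 40 mm; a bystander, to be left alone. Origin: centre of its underside.
- jar: small glass jar, 44 mm across, 45 mm high; a bystander, to be left alone. Origin: centre of its underside.
- swabs: swab packet, 30 x 75 x 20 mm; a bystander, to be left alone. Origin: centre of its underside.
- stripper: wire stripper with yellow grips lying flat, about 145 mm long, 12 mm high; a bystander, to be left alone. Origin: centre of its underside.

How it is judged:
By the outcome, as a careful person would: the job done as asked, in the order asked, and still so for the second after the job is handed in, with the robot touching nothing.
Of block_6, block_7, block_8 only 1 to 3 are there at a start; the rules pass over those that are not, and their reading is None.
At some moment in a run one of block_1, block_2, block_3, block_4, block_5 may be knocked a few centimetres aside while the robot is not near it.
Once in a run the grip may slacken for a moment while it holds something.
It also fails if it takes over 210 s, if anything falls off the work surface, if the arm or the gripper's body presses on something with over 40 N, if the wrist force passes 120 N, or if a joint passes its speed limit or range.

## Working session

There is one attempt and no reset: what is moved stays moved. The work goes in short steps, Python scripts to look and compute and a tool call to move; the robot and the scene stay as the last step left them, time stands still between calls to the robot, and variables do not carry over. Pictures are saved under pics/ and viewed, at most 14 in all, crops included, and the job is handed in when it is done.

Besides the shell and the picture viewer there is one more tool, called after "Request:" as name(argument=value, ...), one argument or row to a line, values as JSON. play_rows: Moves the arm, as the interface text tells. Its arguments: {"type":"object","properties":{"plan":{"type":"array","items":{"type":"array","items":{"type":"number"}}},"grip":{"type":"number"}},"required":["plan"]}

```bash
mkdir -p pics; ls
python3 - <<'E'
from plant import *
import cv2
o=get_obs();print({k:o[k] for k in('clock','tool_pos','orientation','opening')})
for n in('scene','top'):
    s=snapshot(n);cv2.imwrite(f'pics/{n}0.png',s['frame'][:,:,::-1]);print(n,s['position'],s['attitude'],s['fx'],s['cx'],s['cy'])
for n in('top','scene'):
  for t in('dryer','switchbox','handle','block_1'):
    print(n,t,[(round(d['score'],2),[round(float(v),3) for v in d['position']]) for d in spot_point(n,t)])
E
```

```text
pics
{'clock': 0.0, 'tool_pos': array([ 0.16734292, -0.65337547,  0.20650112]), 'orientation': array([ 1.79902294e+02, -1.07709642e-02, -1.65635826e+02]), 'opening': 0.08781683292702126}
scene [ 1.11101034 -0.27460317  0.5878738 ] [-129.68185321    0.64863187   62.71978801] 402.3880243935585 253.351200590686 195.09956119813734
top [ 0.44803124 -0.00243093  1.00559772] [-173.31666914   -1.18484902  -89.51913529] 407.65950230214423 255.46446829610395 187.2441914115714
top dryer [(0.75, [0.521, -0.171, -0.002])]
top switchbox [(0.57, [0.531, 0.185, -0.002])]
top handle [(0.81, [0.53, 0.178, 0.096])]
top block_1 [(0.75, [0.524, -0.148, 0.045]), (0.67, [0.538, -0.216, 0.071]), (0.65, [0.52, -0.114, 0.042]), (0.62, [0.524, -0.174, 0.075]), (0.55, [0.533, -0.192, 0.042]), (0.51, [0.54, -0.238, 0.04])]
scene dryer [(0.6, [0.525, -0.172, -0.001])]
scene switchbox [(0.74, [0.528, 0.183, -0.004]), (0.67, [0.541, -0.234, 0.044])]
scene handle [(0.82, [0.531, 0.178, 0.097])]
scene block_1 [(0.91, [0.52, -0.114, 0.041]), (0.82, [0.532, -0.151, 0.042]), (0.79, [0.541, -0.235, 0.05]), (0.66, [0.531, -0.194, 0.043]), (0.58, [0.525, -0.172, 0.075])]
```

Run:
```python
import cv2
a=cv2.imread('pics/top0.png');cv2.imwrite('pics/top0b.png',cv2.resize(a,(800,600),interpolation=cv2.INTER_CUBIC))
cv2.imwrite('pics/top0c.png',cv2.resize(a[130:290,230:430],(800,640)[:2] and (750,600),interpolation=cv2.INTER_CUBIC))
```

```text
(no output)
```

View pics/top0b.png

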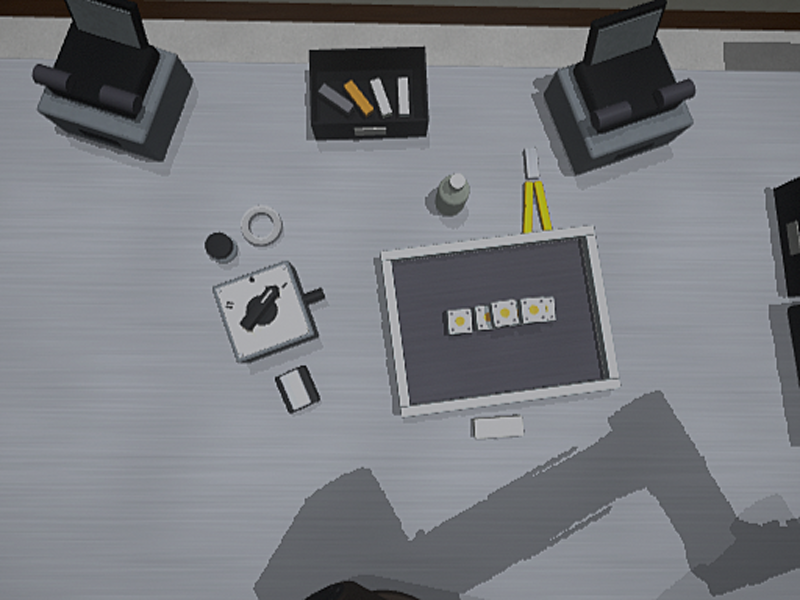

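View pics/scene0.png

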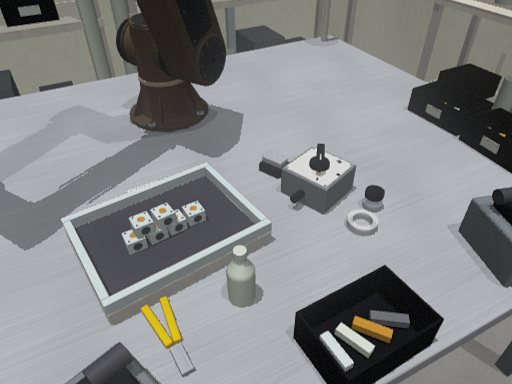

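View pics/top0c.png

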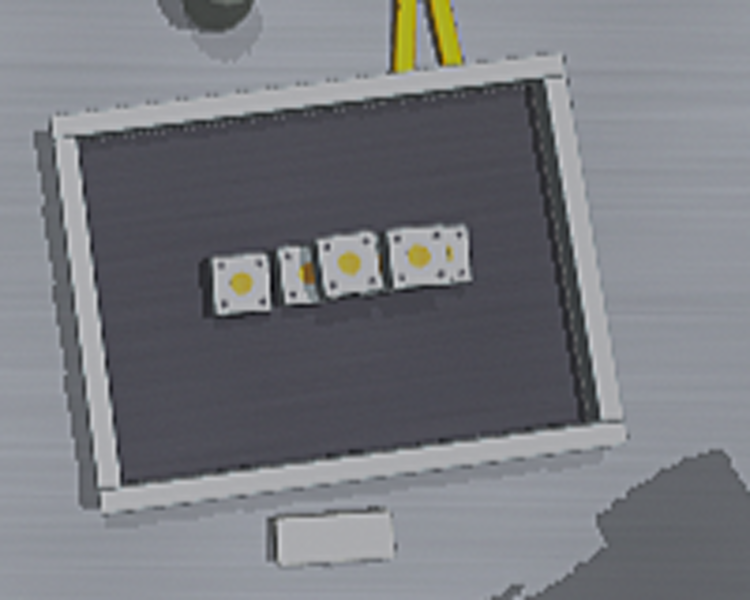

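```bash
cat > h.py <<'E'
import numpy as np, cv2
from plant import *
from scipy.spatial.transform import Rotation as R
def ray(s,u,v,z):
    "pixel -> world point at height z"
    d=R.from_euler('xyz',s['attitude'],degrees=True).as_matrix()@np.array([(u-s['cx'])/s['fx'],(v-s['cy'])/s['fy'],1])
    p=np.array(s['position']);return p+d*(z-p[2])/d[2]
def pix(s,p):
    c=R.from_euler('xyz',s['attitude'],degrees=True).as_matrix().T@(np.array(p)-np.array(s['position']))
    return c[:2]/c[2]*s['fx']+[s['cx'],s['cy']]
def to(p,yaw):
    "shift in tool axes cm and turn deg about tool z to reach p with tool down at yaw"
    o=get_obs();M=R.from_euler('xyz',o['orientation'],degrees=True)
    y=(-(yaw-o['orientation'][2])+90)%180-90
    print('tool shift cm',np.round(M.inv().apply(np.array(p)-o['tool_pos'])*100,2),'turn z',round(y,1),'cur',np.round(o['tool_pos'],4),np.round(o['orientation'],2),'t',round(o['clock'],2))
def rect(s,x0,x1,y0,y1,z,k):
    "top-down view at plane z, k px per m; row down=-x, col right=-y"
    w,h=int((y1-y0)*k),int((x1-x0)*k)
    src=np.float32([pix(s,(x1,y1,z)),pix(s,(x1,y0,z)),pix(s,(x0,y0,z)),pix(s,(x0,y1,z))])
    H=cv2.getPerspectiveTransform(src,np.float32([[0,0],[w,0],[w,h],[0,h]]))
    return cv2.warpPerspective(s['frame'][:,:,::-1],H,(w,h),flags=cv2.INTER_CUBIC)
E
python3 - <<'E'
from h import *
s=snapshot('top')
k=512/800
# outer rim corners at z .055 (800-scale pixels)
for u,v in[(381,253),(594,228),(620,386),(402,416)]:print(np.round(ray(s,u*k,v*k,.055),3))
for u,v in[(214,286),(289,262),(318,336),(240,361)]:print('box',np.round(ray(s,u*k,v*k,.07),3))
E
```

```text
[0.62  0.007 0.055]
[ 0.662 -0.319  0.055]
[ 0.423 -0.351  0.055]
[ 0.377 -0.027  0.055]
box [0.565 0.252 0.07 ]
box [0.602 0.143 0.07 ]
box [0.493 0.097 0.07 ]
box [0.455 0.21  0.07 ]
```

Request:
play_rows(
  plan=[
    [0, 0, 0, 0, 0, -6.94],
    [0, 0, 0, 0, 0, -6.94],
    [0, 0, 0, 0, 0, -6.94],
    [0, 0, 0, 0, 0, -6.94],
    [0, 0, 0, 0, 0, -6.94],
    [0, 0, 0, 0, 0, -6.94],
    [0, 0, 0, 0, 0, -6.94],
    [0, 0, 0, 0, 0, -6.94],
    [0, 0, 0, 0, 0, -6.94],
    [0, 0, 0, 0, 0, -6.94],
    [0, 0, 0, 0, 0, -6.94],
    [0, 0, 0, 0, 0, -6.94],
    [-2.69, -2.61, 0, 0, 0, 0],
    [-2.69, -2.61, 0, 0, 0, 0],
    [-2.69, -2.61, 0, 0, 0, 0],
    [-2.69, -2.61, 0, 0, 0, 0],
  ],
  grip=8.7,
)

```text
clock: 1.88
tool_pos: [0.2571, -0.5321, 0.2073]
orientation: [180.0, 0.0, -82.4]
force: [1.2, -0.5, -0.4]
opening: 0.0871
gripper_force: 0.0
```

Request:
play_rows(
  plan=[
    [-2.69, -2.61, 0, 0, 0, 0],
    [-2.69, -2.61, 0, 0, 0, 0],
    [-2.69, -2.61, 0, 0, 0, 0],
    [-2.69, -2.61, 0, 0, 0, 0],
    [-2.69, -2.61, 0, 0, 0, 0],
    [-2.69, -2.61, 0, 0, 0, 0],
    [-2.69, -2.61, 0, 0, 0, 0],
    [-2.69, -2.61, 0, 0, 0, 0],
    [-2.69, -2.61, 0, 0, 0, 0],
    [-2.69, -2.61, 0, 0, 0, 0],
    [-2.69, -2.61, 0, 0, 0, 0],
    [-2.69, -2.61, 0, 0, 0, 0],
    [0, 0, 0, 0, 0, 0],
    [0, 0, 0, 0, 0, 0],
  ],
)

```text
clock: 3.05
tool_pos: [0.525, -0.17, 0.2073]
orientation: [180.0, 0.0, -82.2]
force: [-0.7, -0.4, 0.5]
opening: 0.0868
gripper_force: 0.0
```

```bash
cat >> h.py <<'E'
C=np.array([.5205,-.1725]);Y=7.7
def loc(p):
    c,s=np.cos(np.radians(Y)),np.sin(np.radians(Y));d=np.array(p)[:2]-C
    return np.round([c*d[0]+s*d[1],-s*d[0]+c*d[1]],4)
def blocks(*cams):
    for n in cams:
        snapshot(n)
        for d in spot_point(n,'block_1'):print(n,round(d['score'],2),'loc',loc(d['position']),'z',round(float(d['position'][2]),3))
def me():
    o=get_obs();print('t',round(o['clock'],2),'loc',loc(o['tool_pos']),'z',round(o['tool_pos'][2],4),np.round(o['orientation'],1),'op',round(o['opening'],4),'f',np.round(o['force'],1),o['joint_pos'].round(0) if hasattr(o['joint_pos'],'round') else '')
E
python3 - <<'E'
from h import *
me();s=snapshot('wrist');cv2.imwrite('pics/w1.png',s['frame'][:,:,::-1]);blocks('wrist')
snapshot('scene')
for t in('solvent','swabs','cleaver'):print(t,spot_point('scene',t)[:1])
E
```

```text
t 3.05 loc [0.0048 0.0018] z 0.2073 [180.    0.  -82.2] op 0.0868 f [-0.7 -0.4  0.5] [  2.   9. -15.  -0. -66.   5.]
wrist 0.85 loc [ 0.01   -0.0019] z 0.073
wrist 0.82 loc [ 0.0086 -0.0464] z 0.074
wrist 0.73 loc [ 0.0072 -0.0649] z 0.047
wrist 0.67 loc [0.0052 0.0202] z 0.044
wrist 0.64 loc [0.0054 0.0668] z 0.044
wrist 0.51 loc [ 0.008  -0.0186] z 0.045
solvent [{'position': [0.7179, -0.1029, -0.0044], 'score': 0.78}]
swabs [{'position': [0.3639, -0.1767, -0.001], 'score': 0.47}]
cleaver [{'position': [0.5267, 0.1795, -0.0029], 'score': 0.71}]
```

View pics/w1.png

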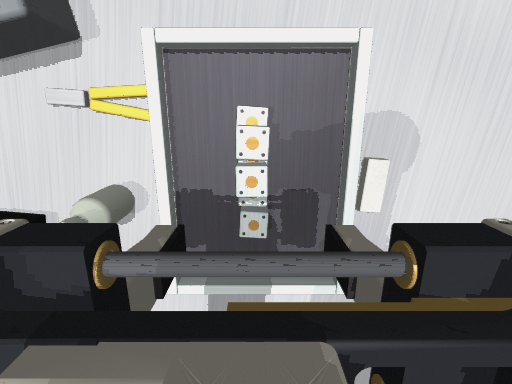

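Request:
play_rows(
  plan=[
    [0.1, -0.3, 2.5, 0, 0, 0],
    [0, 0, 2.5, 0, 0, 0],
    [0, 0, 2.5, 0, 0, 0],
    [0, 0, 2.5, 0, 0, 0],
    [0, 0, 1.5, 0, 0, 0],
    [0, 0, 1.2, 0, 0, 0],
    [0, 0, 0, 0, 0, 0],
  ],
)

```text
clock: 3.98
tool_pos: [0.5251, -0.1728, 0.0779]
orientation: [179.8, 0.1, -82.4]
force: [-0.4, -0.5, -0.4]
opening: 0.087
gripper_force: 0.0
```

Request:
play_rows(
  plan=[
    [0, 0, 0, 0, 0, 0],
    [0, 0, 0, 0, 0, 0],
    [0, 0, 0, 0, 0, 0],
    [0, 0, 0, 0, 0, 0],
    [0, 0, 0, 0, 0, 0],
    [0, 0, 0, 0, 0, 0],
    [0, 0, 0, 0, 0, 0],
    [0, 0, -1.5, 0, 0, 0],
    [0, 0, -2, 0, 0, 0],
    [0, 0, 0, 0, 0, 0],
  ],
  grip=3.0,
)

```text
clock: 4.82
tool_pos: [0.5294, -0.1727, 0.119]
orientation: [-179.7, -0.1, -82.3]
force: [1.4, 0.6, 0.9]
opening: 0.0309
gripper_force: 0.0
```

Run:
```python
from h import *
me();s=snapshot('wrist');cv2.imwrite('pics/w2.png',s['frame'][:,:,::-1]);blocks('wrist','scene','top')
```

```text
t 4.82 loc [ 0.0088 -0.0013] z 0.119 [-1.797e+02 -1.000e-01 -8.230e+01] op 0.0309 f [1.4 0.6 0.9] [  2.  14. -22.   0. -54.   6.]
wrist 0.84 loc [ 0.0106 -0.0462] z 0.077
wrist 0.76 loc [0.0056 0.063 ] z 0.044
wrist 0.7 loc [ 0.0064 -0.0017] z 0.071
wrist 0.66 loc [ 0.0083 -0.0661] z 0.044
wrist 0.48 loc [ 0.0091 -0.0209] z 0.045
scene 0.9 loc [ 0.0101 -0.0669] z 0.043
scene 0.85 loc [0.0066 0.0003] z 0.074
scene 0.82 loc [0.0078 0.0602] z 0.043
scene 0.78 loc [0.0127 0.0152] z 0.041
scene 0.76 loc [ 0.0115 -0.0472] z 0.072
scene 0.72 loc [ 0.0081 -0.0221] z 0.046
top 0.55 loc [0.0088 0.0582] z 0.043
```

View pics/w2.png

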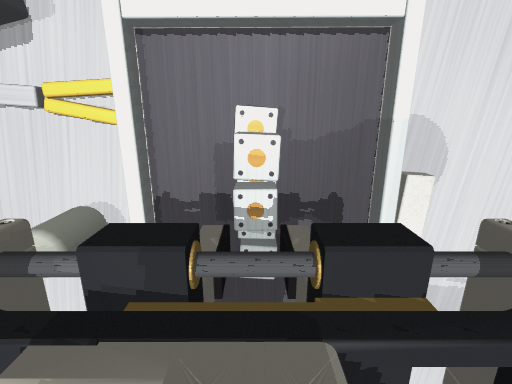

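Request:
play_rows(
  plan=[
    [0, 0, 0, 0, 0, 0],
    [0, 0, 0, 0, 0, 0],
    [0, 0, 0, 0, 0, 0],
    [0, 0, 0, 0, 0, 0],
    [0, 0, 0, 0, 0, 0],
    [0, 0, 0, 0, 0, 0],
  ],
  grip=6.0,
)

```text
clock: 5.67
tool_pos: [0.5272, -0.1723, 0.1155]
orientation: [-180.0, 0.0, -82.3]
force: [-0.3, 0.9, -0.0]
opening: 0.0588
gripper_force: 0.0
```

Request:
play_rows(
  plan=[
    [0, 0, 1.3, 0, 0, 0],
    [0, 0, 1.3, 0, 0, 0],
    [0, 0, 0.9, 0, 0, 0],
    [0, 0, 0, 0, 0, 0],
    [0, 0, 0, 0, 0, 0],
  ],
)

```text
clock: 6.08
tool_pos: [0.5269, -0.1724, 0.0802]
orientation: [179.9, -0.0, -82.3]
force: [-0.3, -0.6, -0.6]
opening: 0.0599
gripper_force: 0.0
```

Request:
play_rows(
  plan=[
    [0, 0, 0, 0, 0, 0],
    [0, 0, 0, 0, 0, 0],
    [0, 0, 0, 0, 0, 0],
    [0, 0, 0, 0, 0, 0],
    [0, 0, 0, 0, 0, 0],
    [0, 0, 0, 0, 0, 0],
    [0, 0, 0, 0, 0, 0],
  ],
  grip=3.0,
)

```text
clock: 6.67
tool_pos: [0.5272, -0.1723, 0.0806]
orientation: [-180.0, -0.0, -82.4]
force: [0.2, -0.5, -0.7]
opening: 0.0305
gripper_force: 0.0
```

Run:
```python
from h import *
me();s=snapshot('wrist');blocks('wrist','scene');t=snapshot('scene');cv2.imwrite('pics/s3.png',np.hstack([cv2.resize(t['frame'][150:290,60:260,::-1],(500,350)),cv2.resize(s['frame'][:,100:400,::-1],(300,350))]))
```

```text
t 6.67 loc [ 0.0067 -0.0007] z 0.0806 [-180.    -0.   -82.4] op 0.0305 f [ 0.2 -0.5 -0.7] [  2.  16. -24.   0. -50.   6.]
wrist 0.79 loc [ 0.004 -0.068] z 0.044
wrist 0.78 loc [ 0.0109 -0.0468] z 0.078
wrist 0.68 loc [ 0.0085 -0.0034] z 0.074
scene 0.86 loc [0.0033 0.0024] z 0.076
scene 0.81 loc [0.0073 0.0601] z 0.041
scene 0.78 loc [ 0.0088 -0.0645] z 0.048
scene 0.75 loc [0.0123 0.0165] z 0.037
scene 0.74 loc [ 0.0131 -0.0449] z 0.071
scene 0.67 loc [ 0.0043 -0.0224] z 0.045
```

View pics/s3.png

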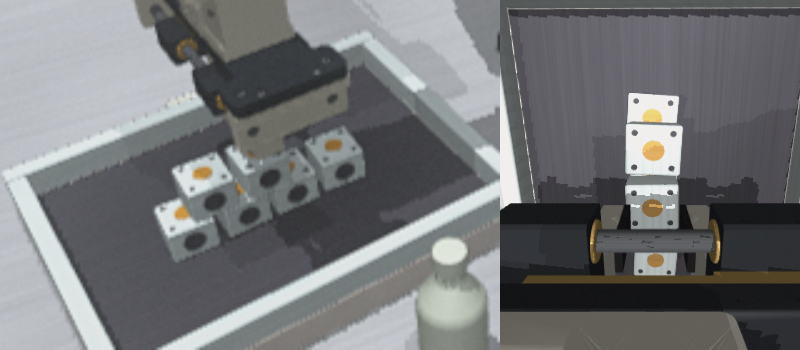

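Request:
play_rows(
  plan=[
    [0, 0, 0, 0, 0, 0],
    [0, 0, 0, 0, 0, 0],
    [0, 0, 0, 0, 0, 0],
    [0, 0, 0, 0, 0, 0],
  ],
  grip=1.5,
)

```text
clock: 7.3
tool_pos: [0.5272, -0.1723, 0.0804]
orientation: [180.0, 0.0, -82.3]
force: [-0.5, 0.4, -0.0]
opening: 0.0161
gripper_force: 0.0
```

Run:
```python
from h import *
o=get_obs();t=snapshot('scene');w=snapshot('wrist');M=R.from_euler('xyz',o['orientation'],degrees=True)
ims=[]
for s,(x,y,a,b) in((t,(95,180,200,270)),(w,(160,160,350,310))):
    k=4 if s is t else 2
    im=cv2.resize(s['frame'][y:b,x:a,::-1],None,fx=k,fy=k,interpolation=cv2.INTER_CUBIC)
    for q,c in(((0,0,0),(0,0,255)),((0,0,.019),(0,255,0)),((0,.008,.019),(255,0,0)),((0,-.008,.019),(255,0,255))):
        p=(pix(s,o['tool_pos']+M.apply(q))-[x,y])*k;cv2.circle(im,tuple(int(v) for v in p),3,c,-1)
    ims.append(cv2.resize(im,(390,360)))
cv2.imwrite('pics/s4.png',np.hstack(ims))
```

```text
(no output)
```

View pics/s4.png

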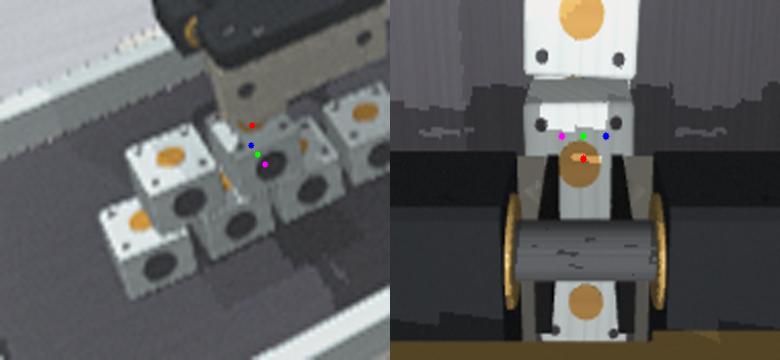

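Request:
play_rows(
  plan=[
    [0, 0, -1.0, 0, 0, 0],
    [0, 0, 0, 0, 0, 0],
    [0, 0, 0, 0, 0, 0],
    [0, 0, 0, 0, 0, 0],
    [0, 0, 0, 0, 0, 0],
    [0, 0, 0, 0, 0, 0],
    [0, 0, 0, 0, 0, 0],
    [0, 0, 0, 0, 0, 0],
    [0, 0, 0.8, 0, 0, 0],
    [0, 0, 0.8, 0, 0, 0],
    [0, 0, 0.6, 0, 0, 0],
    [0, 0, 0, 0, 0, 0],
    [0, 0, 0, 0, 0, 0],
  ],
  grip=6.0,
)

```text
clock: 8.48
tool_pos: [0.5266, -0.1723, 0.0676]
orientation: [179.9, 0.0, -82.4]
force: [0.1, 0.0, -0.4]
opening: 0.0601
gripper_force: 0.0
```

Request:
play_rows(
  plan=[
    [0, 0, 0, 0, 0, 0],
    [0, 0, 0, 0, 0, 0],
    [0, 0, 0, 0, 0, 0],
    [0, 0, 0, 0, 0, 0],
    [0, 0, 0, 0, 0, 0],
    [0, 0, 0, 0, 0, 0],
  ],
  grip=3.0,
)

```text
clock: 8.98
tool_pos: [0.5273, -0.1723, 0.0686]
orientation: [-180.0, -0.0, -82.4]
force: [0.2, -0.1, 0.2]
opening: 0.0309
gripper_force: 0.0
```

Run:
```python
from h import *
o=get_obs();t=snapshot('scene');w=snapshot('wrist');M=R.from_euler('xyz',o['orientation'],degrees=True)
print(w['position']-o['tool_pos'],w['attitude'],o['joint_pos'])
ims=[]
for s,(x,y,a,b),k in((t,(85,150,215,280),4),(w,(100,130,412,384),1.2)):
    im=cv2.resize(s['frame'][y:b,x:a,::-1],None,fx=k,fy=k,interpolation=cv2.INTER_CUBIC)
    ims.append(cv2.resize(im,(int(im.shape[1]*520/im.shape[0]) if 0 else 400,400)))
cv2.imwrite('pics/s5.png',np.hstack(ims));blocks('scene','wrist')
```

```text
[ 0.00959435 -0.07200906  0.17660518] [ 1.64227344e+02 -1.11977704e-03 -1.72339764e+02] [ 2.13295892e+00  1.68676110e+01 -2.48913246e+01 -1.01368417e-03
 -4.82242745e+01  5.51705024e+00]
scene 0.84 loc [0.0072 0.004 ] z 0.076
scene 0.76 loc [0.0075 0.0584] z 0.043
scene 0.7 loc [ 0.0094 -0.0708] z 0.046
scene 0.64 loc [ 0.011  -0.0448] z 0.073
scene 0.58 loc [ 0.0059 -0.025 ] z 0.043
scene 0.54 loc [0.0122 0.0158] z 0.04
wrist 0.84 loc [ 0.0086 -0.064 ] z 0.043
wrist 0.83 loc [0.0051 0.0652] z 0.042
wrist 0.76 loc [ 0.0123 -0.0033] z 0.07
wrist 0.61 loc [ 0.0115 -0.0468] z 0.079
```

View pics/s5.png

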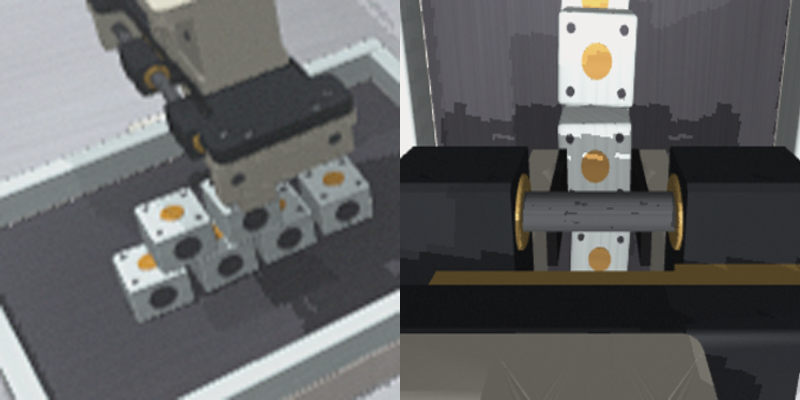

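Request:
play_rows(
  plan=[
    [0, 0, 0, 0, 0, 0],
    [0, 0, 0, 0, 0, 0],
    [0, 0, 0, 0, 0, 0],
    [0, 0, 0, 0, 0, 0],
    [0, 0, 0, 0, 0, 0],
    [0, 0, 0, 0, 0, 0],
    [0, 0, 0.5, 0, 0, 0],
    [0, 0, 0.5, 0, 0, 0],
    [0, 0, 0.3, 0, 0, 0],
    [0, 0, 0, 0, 0, 0],
    [0, 0, 0, 0, 0, 0],
  ],
  grip=6.0,
)

```text
clock: 10.2
tool_pos: [0.5269, -0.1723, 0.055]
orientation: [179.9, 0.0, -82.4]
force: [0.0, 0.4, 0.1]
opening: 0.0599
gripper_force: 0.0
```

Request:
play_rows(
  plan=[
    [0, 0, 0, 0, 0, 0],
    [0, 0, 0, 0, 0, 0],
    [0, 0, 0, 0, 0, 0],
    [0, 0, 0, 0, 0, 0],
    [0, 0, 0, 0, 0, 0],
    [0, 0, 0, 0, 0, 0],
  ],
  grip=3.0,
)

```text
clock: 10.7
tool_pos: [0.5274, -0.1723, 0.0556]
orientation: [-180.0, -0.0, -82.3]
force: [-0.3, -0.4, 0.4]
opening: 0.0357
gripper_force: 30.0
```

Request:
play_rows(
  plan=[
    [0, 0, -1.0, 0, 0, 0],
    [0, 0, -1.5, 0, 0, 0],
    [0, 0, -1.5, 0, 0, 0],
    [0, 0, 0, 0, 0, 0],
    [0, 0, 0, 0, 0, 0],
  ],
)

```text
clock: 11.12
tool_pos: [0.5278, -0.1723, 0.0967]
orientation: [-179.9, -0.0, -82.4]
force: [0.0, -0.2, -0.9]
opening: 0.0353
gripper_force: 30.0
```

Run:
```python
from h import *
me();t=snapshot('scene');cv2.imwrite('pics/s6.png',cv2.resize(t['frame'][120:290,60:260,::-1],(600,510)));blocks('scene','wrist')
```

```text
t 11.12 loc [ 0.0073 -0.0008] z 0.0967 [-179.9   -0.   -82.4] op 0.0353 f [ 0.  -0.2 -0.9] [  2.  15. -23.   0. -52.   6.]
scene 0.94 loc [0.0106 0.0174] z 0.04
scene 0.86 loc [0.007  0.0604] z 0.042
scene 0.83 loc [ 0.0137 -0.0629] z 0.046
scene 0.82 loc [ 0.0093 -0.0222] z 0.045
scene 0.8 loc [ 0.0127 -0.0485] z 0.071
scene 0.64 loc [0.0038 0.0031] z 0.113
scene 0.33 loc [0.1996 0.3442] z 0.003
wrist 0.98 loc [0.006  0.0616] z 0.044
wrist 0.95 loc [ 0.0071 -0.0455] z 0.077
wrist 0.88 loc [ 0.0042 -0.019 ] z 0.044
wrist 0.86 loc [0.0081 0.0002] z 0.115
wrist 0.76 loc [ 0.0097 -0.0656] z 0.041
```

View pics/s6.png

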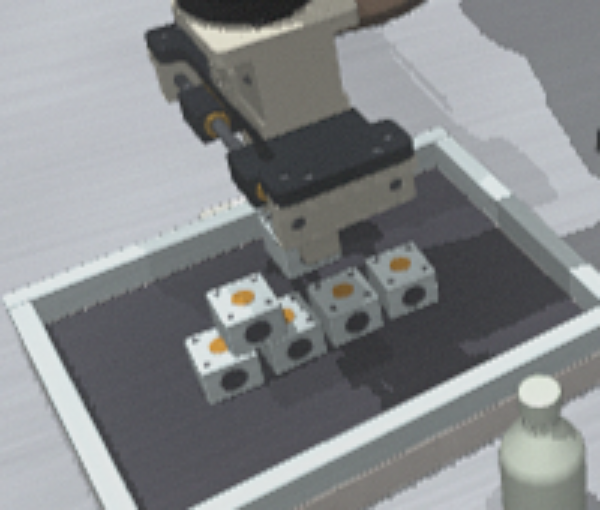

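Request:
play_rows(
  plan=[
    [-2.0, -0.7, 0, 0, 0, 0],
    [-3.3, -1.0, 0, 0, 0, 0],
    [-3.3, -1.0, 0, 0, 0, 0],
    [-3.3, -1.1, 0, 0, 0, 0],
    [0, 0, 1.0, 0, 0, 0],
    [0, 0, 2.0, 0, 0, 0],
    [0, 0, 1.8, 0, 0, 0],
    [0, 0, 1.0, 0, 0, 0],
    [0, 0, 0.5, 0, 0, 0],
    [0, 0, 0.3, 0, 0, 0],
    [0, 0, 0.1, 0, 0, 0],
    [0, 0, 0, 0, 0, 0],
    [0, 0, 0, 0, 0, 0],
  ],
)

```text
clock: 12.45
tool_pos: [0.5496, -0.0494, 0.0292]
orientation: [-179.9, 0.0, -82.4]
force: [0.1, -0.0, -0.4]
opening: 0.0359
gripper_force: 30.0
```

Request:
play_rows(
  plan=[
    [0, 0, 0, 0, 0, 0],
    [0, 0, 0, 0, 0, 0],
    [0, 0, 0, 0, 0, 0],
    [0, 0, 0, 0, 0, 0],
    [0, 0, 0, 0, 0, 0],
    [0, 0, -1, 0, 0, 0],
    [0, 0, -2, 0, 0, 0],
    [0, 0, -2, 0, 0, 0],
    [0, 0, -1.7, 0, 0, 0],
    [0, 0, 0, 0, 0, 0],
    [0, 0, 0, 0, 0, 0],
  ],
  grip=6.0,
)

```text
clock: 13.37
tool_pos: [0.5499, -0.0491, 0.0972]
orientation: [-179.8, 0.0, -82.3]
force: [-0.0, 0.1, -0.6]
opening: 0.0604
gripper_force: 0.0
```

Run:
```python
from h import *
me();blocks('scene','wrist')
```

```text
t 13.37 loc [0.0456 0.1184] z 0.0972 [-179.8    0.   -82.3] op 0.0604 f [-0.   0.1 -0.6] [ 15.  15. -24.   0. -52.  -8.]
scene 0.94 loc [0.0115 0.02  ] z 0.038
scene 0.78 loc [ 0.0061 -0.0256] z 0.045
scene 0.78 loc [0.0069 0.0561] z 0.041
scene 0.56 loc [ 0.0108 -0.045 ] z 0.072
wrist 0.97 loc [0.0051 0.0653] z 0.044
wrist 0.95 loc [0.0454 0.1171] z 0.042
wrist 0.93 loc [ 0.0057 -0.0204] z 0.046
wrist 0.93 loc [0.0099 0.0212] z 0.043
```

Request:
play_rows(
  plan=[
    [2.5, 0.5, 0, 0, 0, 0],
    [3.5, 0.8, 0, 0, 0, 0],
    [3.8, 0.8, 0, 0, 0, 0],
    [3.8, 0.8, 0, 0, 0, 0],
    [2.8, 0.6, 0, 0, 0, 0],
    [0, 0, 0, 0, 0, 0],
    [0, 0, 1.5, 0, 0, 0],
    [0, 0, 1.5, 0, 0, 0],
    [0, 0, 1.0, 0, 0, 0],
    [0, 0, 0.3, 0, 0, 0],
    [0, 0, 0, 0, 0, 0],
  ],
)

```text
clock: 14.48
tool_pos: [0.5353, -0.2162, 0.0512]
orientation: [179.8, 0.0, -82.3]
force: [0.4, -0.1, -1.0]
opening: 0.0595
gripper_force: 0.0
```

Request:
play_rows(
  plan=[
    [0, 0, 0, 0, 0, 0],
    [0, 0, 0, 0, 0, 0],
    [0, 0, 0, 0, 0, 0],
    [0, 0, 0, 0, 0, 0],
    [0, 0, 0, 0, 0, 0],
    [0, 0, 0, 0, 0, 0],
    [0, 0, -1.0, 0, 0, 0],
    [0, 0, -1.8, 0, 0, 0],
    [0, 0, -1.5, 0, 0, 0],
    [0, 0, 0, 0, 0, 0],
    [2.4, -1.1, 0, 0, 0, 0],
    [2.4, -1.2, 0, 0, 0, 0],
    [2.4, -1.2, 0, 0, 0, 0],
    [0, 0, 0, 0, 0, 0],
  ],
  grip=3.0,
)

```text
clock: 15.65
tool_pos: [0.5826, -0.2863, 0.0954]
orientation: [-180.0, -0.1, -82.4]
force: [0.9, -0.6, -0.3]
opening: 0.0355
gripper_force: 30.0
```

Request:
play_rows(
  plan=[
    [-0.3, 0, 1.0, 0, 0, 0],
    [0, 0, 2.0, 0, 0, 0],
    [0, 0, 1.8, 0, 0, 0],
    [0, 0, 1.2, 0, 0, 0],
    [0, 0, 0.5, 0, 0, 0],
    [0, 0, 0.3, 0, 0, 0],
    [0, 0, 0.2, 0, 0, 0],
    [0, 0, 0, 0, 0, 0],
    [0, 0, 0, 0, 0, 0],
  ],
)

```text
clock: 16.4
tool_pos: [0.5806, -0.2803, 0.0263]
orientation: [-179.9, -0.0, -82.3]
force: [0.9, -0.0, -0.1]
opening: 0.0357
gripper_force: 30.0
```

Request:
play_rows(
  plan=[
    [0, 0, 0, 0, 0, 0],
    [0, 0, 0, 0, 0, 0],
    [0, 0, 0, 0, 0, 0],
    [0, 0, 0, 0, 0, 0],
    [0, 0, 0, 0, 0, 0],
    [0, 0, -1, 0, 0, 0],
    [0, 0, -2, 0, 0, 0],
    [0, 0, -2, 0, 0, 0],
    [0, 0, -2, 0, 0, 0],
    [0, 0, 0, 0, 0, 0],
    [0, 0, 0, 0, 0, 0],
  ],
  grip=6.0,
)

```text
clock: 17.32
tool_pos: [0.5811, -0.2805, 0.0977]
orientation: [-179.8, -0.1, -82.3]
force: [-0.7, 0.2, 0.0]
opening: 0.0598
gripper_force: 0.0
```

Run:
```python
from h import *
me();blocks('scene','top','wrist')
```

```text
t 17.32 loc [ 0.0456 -0.1151] z 0.0977 [-1.798e+02 -1.000e-01 -8.230e+01] op 0.0598 f [-0.7  0.2  0. ] [ -8.  23. -12.   0. -56.  16.]
scene 0.94 loc [ 0.0475 -0.1146] z 0.043
scene 0.88 loc [0.0086 0.0635] z 0.04
scene 0.85 loc [ 0.0109 -0.0668] z 0.044
scene 0.81 loc [ 0.0077 -0.0233] z 0.045
scene 0.62 loc [0.0108 0.0162] z 0.039
scene 0.59 loc [0.043  0.1223] z 0.047
scene 0.57 loc [0.0035 0.003 ] z 0.001
top 0.67 loc [0.0419 0.1155] z 0.046
top 0.37 loc [ 0.0457 -0.1187] z 0.045
wrist 0.96 loc [ 0.0087 -0.0637] z 0.044
wrist 0.68 loc [ 0.0075 -0.0225] z 0.043
wrist 0.59 loc [ 0.0492 -0.1129] z 0.05
```

Request:
play_rows(
  plan=[
    [-2.5, 1.8, 0, 0, 0, 0],
    [-2.5, 1.8, 0, 0, 0, 0],
    [0, 0, 1.0, 0, 0, 0],
    [0, 0, 2.0, 0, 0, 0],
    [0, 0, 2.0, 0, 0, 0],
    [0, 0, 1.7, 0, 0, 0],
    [0, 0, 0.7, 0, 0, 0],
    [0, 0, 0.3, 0, 0, 0],
    [0, 0, 0, 0, 0, 0],
    [0, 0, 0, 0, 0, 0],
  ],
)

```text
clock: 18.45
tool_pos: [0.5382, -0.2356, 0.019]
orientation: [-180.0, -0.0, -82.3]
force: [0.2, 0.4, -0.3]
opening: 0.0602
gripper_force: 0.0
```

Request:
play_rows(
  plan=[
    [0, 0, 0, 0, 0, 0],
    [0, 0, 0, 0, 0, 0],
    [0, 0, 0, 0, 0, 0],
    [0, 0, 0, 0, 0, 0],
    [0, 0, 0, 0, 0, 0],
    [0, 0, 0, 0, 0, 0],
    [0, 0, -1.0, 0, 0, 0],
    [0, 0, -1.5, 0, 0, 0],
    [0, 0, -1.5, 0, 0, 0],
    [0, 0, 0, 0, 0, 0],
    [1.7, 1.8, 0, 0, 0, 0],
    [1.7, 1.8, 0, 0, 0, 0],
    [1.7, 1.8, 0, 0, 0, 0],
    [0, 0, 0, 0, 0, 0],
    [0, 0, 0, 0, 0, 0],
  ],
  grip=3.0,
)

```text
clock: 19.7
tool_pos: [0.49, -0.2939, 0.0585]
orientation: [180.0, 0.0, -82.5]
force: [-0.8, 0.2, -2.0]
opening: 0.0364
gripper_force: 29.2
```

Request:
play_rows(
  plan=[
    [0, 0, 1.0, 0, 0, 0],
    [0, 0, 1.5, 0, 0, 0],
    [0, 0, 0.8, 0, 0, 0],
    [0, 0, 0.4, 0, 0, 0],
    [0, 0, 0.2, 0, 0, 0],
    [0, 0, 0, 0, 0, 0],
    [0, 0, 0, 0, 0, 0],
  ],
)

```text
clock: 20.28
tool_pos: [0.4914, -0.2929, 0.0195]
orientation: [-180.0, -0.0, -82.3]
force: [-0.5, 1.1, 0.2]
opening: 0.0364
gripper_force: 29.2
```

Request:
play_rows(
  plan=[
    [0, 0, 0, 0, 0, 0],
    [0, 0, 0, 0, 0, 0],
    [0, 0, 0, 0, 0, 0],
    [0, 0, 0, 0, 0, 0],
    [0, 0, 0, 0, 0, 0],
    [0, 0, -1, 0, 0, 0],
    [0, 0, -2, 0, 0, 0],
    [0, 0, -2, 0, 0, 0],
    [0, 0, -2.5, 0, 0, 0],
    [-2.5, -0.8, 0, 0, 0, 0],
    [-3.9, -1.1, 0, 0, 0, 0],
    [-3.9, -1.1, 0, 0, 0, 0],
    [-3.9, -1.1, 0, 0, 0, 0],
    [-3.7, -1.1, 0, 0, 0, 0],
    [0, 0, 0, 0, 0, 0],
    [0, 0, 0, 0, 0, 0],
  ],
  grip=6.0,
)

```text
clock: 21.62
tool_pos: [0.5194, -0.1069, 0.0955]
orientation: [-179.9, -0.0, -82.1]
force: [0.2, -0.9, -0.0]
opening: 0.0602
gripper_force: 0.0
```

Run:
```python
from h import *
me();blocks('scene','wrist')
```

```text
t 21.62 loc [0.0077 0.0652] z 0.0955 [-179.9   -0.   -82.1] op 0.0602 f [ 0.2 -0.9 -0. ] [ 10.  13. -26.   0. -51.  -2.]
scene 0.97 loc [0.0127 0.0166] z 0.042
scene 0.87 loc [0.0431 0.1196] z 0.049
scene 0.78 loc [ 0.0496 -0.1152] z 0.044
scene 0.77 loc [ 0.0051 -0.0228] z 0.043
scene 0.65 loc [-0.0451 -0.1158] z 0.048
scene 0.57 loc [0.0082 0.0604] z 0.041
wrist 0.91 loc [0.0061 0.0644] z 0.041
wrist 0.73 loc [ 0.0068 -0.0203] z 0.045
wrist 0.69 loc [0.0077 0.0185] z 0.044
wrist 0.61 loc [0.0472 0.1177] z 0.047
```

Request:
play_rows(
  plan=[
    [0.2, 0, 1.0, 0, 0, 0],
    [0, 0, 2.0, 0, 0, 0],
    [0, 0, 2.0, 0, 0, 0],
    [0, 0, 1.6, 0, 0, 0],
    [0, 0, 0.7, 0, 0, 0],
    [0, 0, 0.3, 0, 0, 0],
    [0, 0, 0, 0, 0, 0],
    [0, 0, 0, 0, 0, 0],
  ],
)

```text
clock: 22.48
tool_pos: [0.5193, -0.1112, 0.0188]
orientation: [-180.0, -0.0, -82.4]
force: [0.4, -0.2, 1.4]
opening: 0.06
gripper_force: 0.0
```

Request:
play_rows(
  plan=[
    [0, 0, 0, 0, 0, 0],
    [0, 0, 0, 0, 0, 0],
    [0, 0, 0, 0, 0, 0],
    [0, 0, 0, 0, 0, 0],
    [0, 0, 0, 0, 0, 0],
    [0, 0, 0, 0, 0, 0],
    [0, 0, -1.0, 0, 0, 0],
    [0, 0, -1.5, 0, 0, 0],
    [0, 0, -1.5, 0, 0, 0],
    [0, 0, 0, 0, 0, 0],
    [-1.8, 1.8, 0, 0, 0, 0],
    [-1.8, 1.8, 0, 0, 0, 0],
    [-1.8, 1.8, 0, 0, 0, 0],
    [0, 0, 0, 0, 0, 0],
    [0, 0, 0, 0, 0, 0],
  ],
  grip=3.0,
)

```text
clock: 23.73
tool_pos: [0.4576, -0.064, 0.0589]
orientation: [-180.0, 0.0, -82.3]
force: [0.5, 0.9, 0.6]
opening: 0.0362
gripper_force: 29.5
```

Request:
play_rows(
  plan=[
    [0, 0, 1.0, 0, 0, 0],
    [0, 0, 1.5, 0, 0, 0],
    [0, 0, 0.8, 0, 0, 0],
    [0, 0, 0.4, 0, 0, 0],
    [0, 0, 0.2, 0, 0, 0],
    [0, 0, 0, 0, 0, 0],
    [0, 0, 0, 0, 0, 0],
  ],
)

```text
clock: 24.32
tool_pos: [0.4587, -0.0646, 0.0197]
orientation: [-180.0, -0.0, -82.4]
force: [0.4, 0.5, -0.1]
opening: 0.0364
gripper_force: 29.5
```

Request:
play_rows(
  plan=[
    [0, 0, 0, 0, 0, 0],
    [0, 0, 0, 0, 0, 0],
    [0, 0, 0, 0, 0, 0],
    [0, 0, 0, 0, 0, 0],
    [0, 0, 0, 0, 0, 0],
    [0, 0, -1, 0, 0, 0],
    [0, 0, -2, 0, 0, 0],
    [0, 0, -2, 0, 0, 0],
    [0, 0, -2.5, 0, 0, 0],
    [2.5, -1.4, 0, 0, 0, 0],
    [2.5, -1.5, 0, 0, 0, 0],
    [2.5, -1.5, 0, 0, 0, 0],
    [2.2, -1.3, 0, 0, 0, 0],
    [0, 0, 0, 0, 0, 0],
    [0, 0, 0, 0, 0, 0],
  ],
  grip=6.0,
)

```text
clock: 25.57
tool_pos: [0.5277, -0.154, 0.0939]
orientation: [179.9, 0.0, -82.5]
force: [-0.3, 0.4, -0.2]
opening: 0.0603
gripper_force: 0.0
```

Run:
```python
from h import *
me();blocks('scene','wrist')
```

```text
t 25.57 loc [0.0096 0.0174] z 0.0939 [179.9   0.  -82.5] op 0.0603 f [-0.3  0.4 -0.2] [  4.  15. -24.  -0. -51.   3.]
scene 0.96 loc [0.0123 0.0192] z 0.04
scene 0.82 loc [-0.0433  0.1113] z 0.044
scene 0.79 loc [ 0.0487 -0.1169] z 0.042
scene 0.75 loc [0.0415 0.119 ] z 0.048
scene 0.59 loc [-0.0424 -0.1145] z 0.045
wrist 0.76 loc [-0.0435 -0.1162] z 0.041
wrist 0.76 loc [0.0479 0.1205] z 0.044
wrist 0.66 loc [0.011  0.0191] z 0.043
wrist 0.61 loc [-0.0485  0.1204] z 0.042
wrist 0.58 loc [ 0.0082 -0.0183] z 0.045
```

Request:
play_rows(
  plan=[
    [-0.2, -0.1, 1.0, 0, 0, 0],
    [0, 0, 2.0, 0, 0, 0],
    [0, 0, 2.0, 0, 0, 0],
    [0, 0, 1.6, 0, 0, 0],
    [0, 0, 0.7, 0, 0, 0],
    [0, 0, 0.3, 0, 0, 0],
    [0, 0, 0, 0, 0, 0],
    [0, 0, 0, 0, 0, 0],
  ],
)

```text
clock: 26.43
tool_pos: [0.5288, -0.1508, 0.019]
orientation: [-180.0, -0.0, -82.3]
force: [0.2, -0.7, 0.1]
opening: 0.0598
gripper_force: 0.0
```

Request:
play_rows(
  plan=[
    [0, 0, 0, 0, 0, 0],
    [0, 0, 0, 0, 0, 0],
    [0, 0, 0, 0, 0, 0],
    [0, 0, 0, 0, 0, 0],
    [0, 0, 0, 0, 0, 0],
    [0, 0, 0, 0, 0, 0],
    [0, 0, -1.0, 0, 0, 0],
    [0, 0, -1.0, 0, 0, 0],
    [0, 0, 0, 0, 0, 0],
    [-1.0, 0.5, 0, 0, 0, 0],
    [-1.1, 0.5, 0, 0, 0, 0],
    [0, 0, 0, 0, 0, 0],
    [0, 0, 1.0, 0, 0, 0],
    [0, 0, 0.5, 0, 0, 0],
    [0, 0, 0.3, 0, 0, 0],
    [0, 0, 0.1, 0, 0, 0],
    [0, 0, 0, 0, 0, 0],
    [0, 0, 0, 0, 0, 0],
  ],
  grip=3.0,
)

```text
clock: 27.93
tool_pos: [0.5156, -0.1316, 0.019]
orientation: [180.0, -0.0, -82.4]
force: [-0.2, -0.3, -0.8]
opening: 0.036
gripper_force: 30.0
```

Request:
play_rows(
  plan=[
    [0, 0, 0, 0, 0, 0],
    [0, 0, 0, 0, 0, 0],
    [0, 0, 0, 0, 0, 0],
    [0, 0, 0, 0, 0, 0],
    [0, 0, 0, 0, 0, 0],
    [0, 0, -1, 0, 0, 0],
    [0, 0, -2, 0, 0, 0],
    [0, 0, -2, 0, 0, 0],
    [0, 0, -2.5, 0, 0, 0],
    [3.0, -0.4, 0, 0, 0, 0],
    [3.1, -0.4, 0, 0, 0, 0],
    [0, 0, 0, 0, 0, 0],
    [0, 0, 0, 0, 0, 0],
  ],
  grip=6.0,
)

```text
clock: 29.02
tool_pos: [0.5318, -0.192, 0.0951]
orientation: [-180.0, -0.0, -82.5]
force: [0.6, 0.1, -0.6]
opening: 0.0596
gripper_force: 0.0
```

Run:
```python
from h import *
me();blocks('scene','wrist')
```

```text
t 29.02 loc [ 0.0086 -0.0209] z 0.0951 [-180.    -0.   -82.5] op 0.0596 f [ 0.6  0.1 -0.6] [ -0.  16. -22.   0. -52.   8.]
scene 0.93 loc [ 0.0471 -0.1172] z 0.044
scene 0.84 loc [-0.0454  0.1157] z 0.041
scene 0.77 loc [ 0.0046 -0.0255] z 0.045
scene 0.74 loc [ 0.2047 -0.0902] z -0.001
scene 0.64 loc [0.0429 0.1201] z 0.045
scene 0.57 loc [0.0039 0.0409] z 0.046
scene 0.56 loc [-0.0432 -0.113 ] z 0.045
wrist 0.96 loc [-0.0447 -0.1194] z 0.044
wrist 0.94 loc [ 0.0079 -0.0201] z 0.046
wrist 0.67 loc [ 0.0462 -0.1144] z 0.048
wrist 0.65 loc [-0.0008  0.0428] z 0.046
```

C now: from (.0075,-.021) to (0,-.040).

Request:
play_rows(
  plan=[
    [0, 0, 1.0, 0, 0, 0],
    [0, 0, 2.0, 0, 0, 0],
    [0, 0, 2.0, 0, 0, 0],
    [0, 0, 1.6, 0, 0, 0],
    [0, 0, 0.7, 0, 0, 0],
    [0, 0, 0.3, 0, 0, 0],
    [0, 0, 0, 0, 0, 0],
    [0, 0, 0, 0, 0, 0],
  ],
)

```text
clock: 29.88
tool_pos: [0.5322, -0.1907, 0.019]
orientation: [-180.0, -0.0, -82.3]
force: [0.2, 0.3, 0.0]
opening: 0.0596
gripper_force: 0.0
```

Request:
play_rows(
  plan=[
    [0, 0, 0, 0, 0, 0],
    [0, 0, 0, 0, 0, 0],
    [0, 0, 0, 0, 0, 0],
    [0, 0, 0, 0, 0, 0],
    [0, 0, 0, 0, 0, 0],
    [0, 0, 0, 0, 0, 0],
    [0, 0, -1.0, 0, 0, 0],
    [0, 0, -1.0, 0, 0, 0],
    [0, 0, 0, 0, 0, 0],
    [0.9, 0.4, 0, 0, 0, 0],
    [0.9, 0.4, 0, 0, 0, 0],
    [0, 0, 0, 0, 0, 0],
    [0, 0, 1.0, 0, 0, 0],
    [0, 0, 0.5, 0, 0, 0],
    [0, 0, 0.3, 0, 0, 0],
    [0, 0, 0.1, 0, 0, 0],
    [0, 0, 0, 0, 0, 0],
    [0, 0, 0, 0, 0, 0],
  ],
  grip=3.0,
)

```text
clock: 31.38
tool_pos: [0.526, -0.2096, 0.0189]
orientation: [180.0, 0.0, -82.3]
force: [-0.4, -0.3, -1.1]
opening: 0.0356
gripper_force: 30.0
```

Request:
play_rows(
  plan=[
    [0, 0, 0, 0, 0, 0],
    [0, 0, 0, 0, 0, 0],
    [0, 0, 0, 0, 0, 0],
    [0, 0, 0, 0, 0, 0],
    [0, 0, 0, 0, 0, 0],
    [0, 0, -1, 0, 0, 0],
    [0, 0, -2, 0, 0, 0],
    [0, 0, -3, 0, 0, 0],
    [0, 0, -3, 0, 0, 0],
    [0, 0, -3, 0, 0, 0],
    [0, 0, -3, 0, 0, 0],
    [0, 0, 0, 0, 0, 0],
    [0, 0, 0, 0, 0, 0],
  ],
  grip=6.0,
)

```text
clock: 32.47
tool_pos: [0.5274, -0.2099, 0.1725]
orientation: [-179.7, -0.1, -82.3]
force: [-0.1, 0.4, -0.2]
opening: 0.06
gripper_force: 0.0
```

Run:
```python
from h import *
me();blocks('scene','wrist')
for n in('scene','wrist','top'):
    snapshot(n)
    for d in spot_point(n,'handle')[:1]+spot_point(n,'switchbox')[:1]:print(n,d)
to((.5300,.1775,.15),-40)
```

```text
t 32.47 loc [ 0.0018 -0.038 ] z 0.1725 [-1.797e+02 -1.000e-01 -8.230e+01] op 0.06 f [-0.1  0.4 -0.2] [ -2.  12. -16.   0. -62.  10.]
scene 0.97 loc [-0.0026 -0.042 ] z 0.046
scene 0.85 loc [ 0.0495 -0.1168] z 0.043
scene 0.79 loc [0.0084 0.0384] z 0.04
scene 0.78 loc [-0.0446 -0.116 ] z 0.05
wrist 0.84 loc [ 0.0016 -0.0376] z 0.043
wrist 0.77 loc [0.0484 0.116 ] z 0.044
wrist 0.74 loc [-0.0454 -0.1185] z 0.043
wrist 0.73 loc [0.0004 0.0398] z 0.044
wrist 0.63 loc [-0.0491  0.1213] z 0.043
wrist 0.56 loc [ 0.0466 -0.1153] z 0.048
scene {'position': [0.5335, 0.1758, 0.0956], 'score': 0.54}
scene {'position': [0.5298, 0.1795, -0.0005], 'score': 0.59}
top {'position': [0.5303, 0.179, 0.0963], 'score': 0.9}
top {'position': [0.5312, 0.1848, -0.0022], 'score': 0.72}
tool shift cm [-38.33  -5.54   1.93] turn z -42.3 cur [ 0.5261 -0.2098  0.1693] [179.98   0.   -82.35] t 33.12
```

Request:
play_rows(
  plan=[
    [-2.3, -0.3, 0, 0, 0, 0],
    [-3.6, -0.52, 0, 0, 0, 0],
    [-3.6, -0.52, 0, 0, 0, 0],
    [-3.6, -0.52, 0, 0, 0, 0],
    [-3.6, -0.52, 0, 0, 0, 0],
    [-3.6, -0.52, 0, 0, 0, 0],
    [-3.6, -0.52, 0, 0, 0, 0],
    [-3.6, -0.52, 0, 0, 0, 0],
    [-3.6, -0.52, 0, 0, 0, 0],
    [-3.6, -0.52, 0, 0, 0, 0],
    [-3.6, -0.52, 0, 0, 0, 0],
    [0, 0, 0, 0, 0, -7.05],
    [0, 0, 0, 0, 0, -7.05],
    [0, 0, 0, 0, 0, -7.05],
    [0, 0, 0, 0, 0, -7.05],
    [0, 0, 0, 0, 0, -7.05],
    [0, 0, 0, 0, 0, -7.05],
    [0, 0, 0, 0, 0, 0],
    [0, 0, 0, 0, 0, 0],
  ],
)

```text
clock: 34.7
tool_pos: [0.5297, 0.1772, 0.1695]
orientation: [-180.0, 0.0, -40.3]
force: [-0.2, 0.0, -0.2]
opening: 0.0599
gripper_force: 0.0
```

Run:
```python
from h import *
for n in('wrist','scene'):
    s=snapshot(n)
    if n=='wrist':w=s
    for d in spot_point(n,'handle')[:1]+spot_point(n,'switchbox')[:1]:print(n,d)
im=w['frame'][:,:,::-1].copy()
cv2.imwrite('pics/h1.png',im)
to((.5315,.1775,.08),-40);print(get_obs()['joint_pos'].round(0))
```

```text
wrist {'position': [0.5338, 0.1786, 0.095], 'score': 0.68}
wrist {'position': [0.5317, 0.1797, -0.0002], 'score': 0.58}
scene {'position': [0.5313, 0.1781, 0.0938], 'score': 0.77}
scene {'position': [0.5281, 0.1791, 0.0006], 'score': 0.96}
tool shift cm [ 0.11 -0.15  8.94] turn z -0.1 cur [0.5297 0.1771 0.1694] [180.     0.   -40.13] t 35.0
[ 39.  11. -17.  -0. -61.  11.]
```

View pics/h1.png

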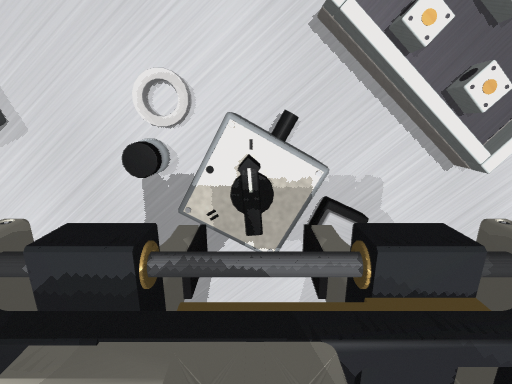

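Run:
```python
from h import *
s=snapshot('wrist')
P={k:ray(s,*v) for k,v in dict(dot=(210,170,.0715),one=(250.5,144.5,.0715),two=(212.5,214,.0715),n0=(248,167,.1085),n1=(252,191,.1085),nose=(249,158,.1085),tail=(254,233,.1085)).items()}
a,b,c=P['dot'][:2],P['one'][:2],P['two'][:2]
# circumcentre
A=2*np.array([b-a,c-a]);o=np.linalg.solve(A,[b@b-a@a,c@c-a@a]);print('axis',o,'r',np.linalg.norm(a-o))
for k in('dot','one','two'):print(k,np.degrees(np.arctan2(*(P[k][:2]-o)[::-1])))
for p,q in(('n1','n0'),('tail','nose')):print(np.degrees(np.arctan2(*(P[q]-P[p])[:2][::-1])),P[p],P[q])
```

```text
axis [0.52978304 0.18052578] r 0.04867887830240413
dot 21.51789963415341
one -38.10888599493889
two 79.60181391490994
-31.122790264876848 [0.53821999 0.17339989 0.1085    ] [0.55703935 0.16203711 0.1085    ]
-36.631356466015305 [0.50597347 0.19826647 0.1085    ] [0.56247065 0.15625997 0.1085    ]
```

Request:
play_rows(
  plan=[
    [0, -0.2, 2.0, 0, 0, -1.1],
    [0, 0, 2.5, 0, 0, 0],
    [0, 0, 2.5, 0, 0, 0],
    [0, 0, 2.0, 0, 0, 0],
    [0, 0, 1.0, 0, 0, 0],
    [0, 0, 0.4, 0, 0, 0],
    [0, 0, 0, 0, 0, 0],
    [0, 0, 0, 0, 0, 0],
    [0, 0, 0, 0, 0, 0],
  ],
)

```text
clock: 35.8
tool_pos: [0.5318, 0.1792, 0.0668]
orientation: [-179.9, -0.0, -38.9]
force: [0.5, 0.2, -1.1]
opening: 0.0599
gripper_force: 0.0
```

Request:
play_rows(
  plan=[
    [0, 0, 0, 0, 0, 0],
    [0, 0, 0, 0, 0, 0],
    [0, 0, 0, 0, 0, 0],
    [0, 0, 0, 0, 0, 0],
    [0, 0, 0, 0, 0, 0],
    [0, 0, 0, 0, 0, 0],
    [0, 0, 0, 0, 0, 0],
    [0, 0, 0, 0, 0, 0],
    [0, 0, 0, 0, 0, 0],
    [0, 0, 0, 0, 0, 0],
    [0, 0, 0, 0, 0, 0],
  ],
  grip=1.0,
)

```text
clock: 36.72
tool_pos: [0.5317, 0.1795, 0.0656]
orientation: [-179.9, -0.0, -38.9]
force: [2.7, 5.8, -3.5]
opening: 0.0162
gripper_force: 29.5
```

Run:
```python
from h import *
me();o=get_obs();print(o['moment'],o['gripper_force'],o['tool_pos'])
```

```text
t 36.72 loc [0.0582 0.3473] z 0.0656 [-179.9   -0.   -38.9] op 0.0162 f [ 2.7  5.8 -3.5] [ 39.  18. -24.  -0. -48.  12.]
[ 1.51475482 -0.87311532  0.16612533] 29.507043957710266 [0.53166413 0.17947063 0.06556889]
```

Request:
play_rows(
  plan=[
    [0, 0, 0, 0, 0, -5],
    [0, 0, 0, 0, 0, -5],
    [0, 0, 0, 0, 0, -5],
    [0, 0, 0, 0, 0, -5],
    [0, 0, 0, 0, 0, -5],
    [0, 0, 0, 0, 0, -5],
    [0, 0, 0, 0, 0, -5],
    [0, 0, 0, 0, 0, -5],
    [0, 0, 0, 0, 0, -5],
    [0, 0, 0, 0, 0, -5],
    [0, 0, 0, 0, 0, -5],
    [0, 0, 0, 0, 0, -4],
    [0, 0, 0, 0, 0, -1],
    [0, 0, 0, 0, 0, 0],
    [0, 0, 0, 0, 0, 0],
  ],
)

```text
clock: 37.97
tool_pos: [0.5321, 0.1809, 0.0656]
orientation: [-179.9, -0.2, 21.1]
force: [3.4, 9.8, -5.5]
opening: 0.0162
gripper_force: 29.8
```

Run:
```python
from h import *
me();s=snapshot('scene');t=snapshot('top');w=snapshot('wrist')
a=cv2.resize(t['frame'][150:250,120:220,::-1],(400,400),interpolation=cv2.INTER_CUBIC);b=cv2.resize(w['frame'][40:300,120:390,::-1],(400,400))
cv2.imwrite('pics/h2.png',np.hstack([a,b]))
```

```text
t 37.97 loc [0.0589 0.3486] z 0.0656 [-179.9   -0.2   21.1] op 0.0162 f [ 3.4  9.8 -5.5] [ 39.  18. -24.  -0. -48.  72.]
```

View pics/h2.png

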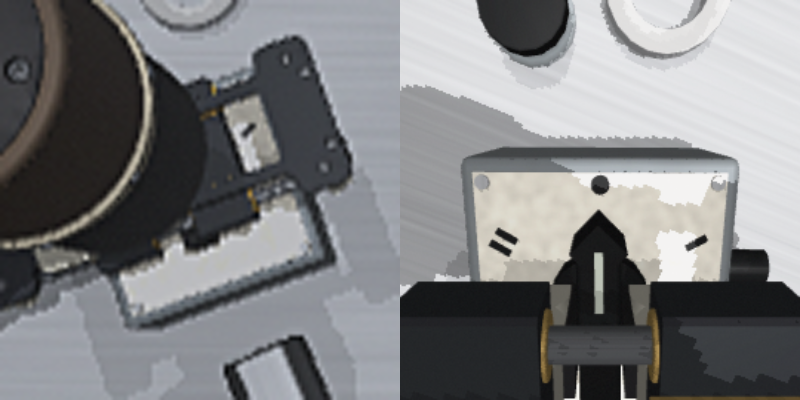

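Request:
play_rows(
  plan=[
    [0, 0, 0, 0, 0, 0],
    [0, 0, 0, 0, 0, 0],
    [0, 0, 0, 0, 0, 0],
    [0, 0, 0, 0, 0, 0],
    [0, 0, 0, 0, 0, 0],
    [0, 0, 0, 0, 0, 0],
    [0, 0, 0, 0, 0, 0],
    [0, 0, 0, 0, 0, 0],
    [0, 0, 0, 0, 0, 0],
    [0, 0, 0, 0, 0, 0],
    [0, 0, 0, 0, 0, 0],
    [0, 0, 0, 0, 0, 0],
    [0, 0, 0, 0, 0, 0],
    [0, 0, 0, 0, 0, 0],
    [0, 0, 0, 0, 0, 0],
    [0, 0, 0, 0, 0, 0],
    [0, 0, 0, 0, 0, 0],
    [0, 0, 0, 0, 0, 0],
    [0, 0, 0, 0, 0, 0],
    [0, 0, 0, 0, 0, 0],
  ],
)

```text
clock: 39.78
tool_pos: [0.5321, 0.1809, 0.0656]
orientation: [-179.9, -0.2, 21.1]
force: [3.5, 9.3, -5.0]
opening: 0.0159
gripper_force: 29.8
```

Request:
play_rows(
  plan=[
    [0, 0, 0, 0, 0, 0],
    [0, 0, 0, 0, 0, 0],
    [0, 0, 0, 0, 0, 0],
    [0, 0, 0, 0, 0, 0],
    [0, 0, 0, 0, 0, 0],
    [0, 0, 0, 0, 0, 0],
    [0, 0, 0, 0, 0, 0],
    [0, 0, 0, 0, 0, 0],
    [0, 0, 0, 0, 0, 0],
    [0, 0, 0, 0, 0, 0],
    [0, 0, 0, 0, 0, 0],
    [0, 0, 0, 0, 0, 0],
    [0, 0, 0, 0, 0, 0],
    [0, 0, 0, 0, 0, 0],
    [0, 0, 0, 0, 0, 0],
    [0, 0, 0, 0, 0, 0],
    [0, 0, 0, 0, 0, 0],
    [0, 0, 0, 0, 0, 0],
    [0, 0, 0, 0, 0, 0],
    [0, 0, 0, 0, 0, 0],
  ],
)

```text
clock: 41.45
tool_pos: [0.5321, 0.1809, 0.0656]
orientation: [-179.9, -0.2, 21.1]
force: [3.1, 9.6, -5.4]
opening: 0.0159
gripper_force: 29.8
```

Request:
play_rows(
  plan=[
    [0, 0, 0, 0, 0, 0],
    [0, 0, 0, 0, 0, 0],
    [0, 0, 0, 0, 0, 0],
    [0, 0, 0, 0, 0, 0],
    [0, 0, 0, 0, 0, 0],
    [0, 0, 0, 0, 0, 0],
    [0, 0, 0, 0, 0, 0],
    [0, 0, 0, 0, 0, 0],
    [0, 0, 0, 0, 0, 0],
    [0, 0, 0, 0, 0, 0],
  ],
)

```text
clock: 42.28
tool_pos: [0.5321, 0.1809, 0.0655]
orientation: [-179.9, -0.2, 21.1]
force: [3.6, 9.9, -6.0]
opening: 0.0157
gripper_force: 29.8
```

Request:
play_rows(
  plan=[
    [0, 0, 0, 0, 0, -5],
    [0, 0, 0, 0, 0, -5],
    [0, 0, 0, 0, 0, -5],
    [0, 0, 0, 0, 0, -5],
    [0, 0, 0, 0, 0, -5],
    [0, 0, 0, 0, 0, -5],
    [0, 0, 0, 0, 0, -5],
    [0, 0, 0, 0, 0, -5],
    [0, 0, 0, 0, 0, -5],
    [0, 0, 0, 0, 0, -5],
    [0, 0, 0, 0, 0, -5],
    [0, 0, 0, 0, 0, -3],
    [0, 0, 0, 0, 0, -2],
    [0, 0, 0, 0, 0, -0.5],
    [0, 0, 0, 0, 0, 0],
    [0, 0, 0, 0, 0, 0],
  ],
)

```text
clock: 43.62
tool_pos: [0.5309, 0.1817, 0.0655]
orientation: [180.0, -0.3, 81.5]
force: [-4.6, 15.4, -1.7]
opening: 0.0154
gripper_force: 30.1
```

Run:
```python
from h import *
me();o=get_obs();print(o['moment'],o['gripper_force'])
```

```text
t 43.62 loc [0.0578 0.3496] z 0.0655 [180.   -0.3  81.5] op 0.0154 f [-4.6 15.4 -1.7] [ 39.  18. -24.  -0. -48. 133.]
[ 5.4945897   1.6483801  -0.41445553] 30.09511560201645
```

Request:
play_rows(
  plan=[
    [0, 0, 0, 0, 0, -0.7],
    [0, 0, 0, 0, 0, -0.7],
    [0, 0, 0, 0, 0, -0.6],
    [0, 0, 0, 0, 0, 0],
    [0, 0, 0, 0, 0, 0],
  ],
)

```text
clock: 44.03
tool_pos: [0.5309, 0.1816, 0.0655]
orientation: [180.0, -0.3, 83.5]
force: [-4.1, 15.0, -1.8]
opening: 0.0162
gripper_force: 30.9
```

Run:
```python
from h import *
me();o=get_obs();print(o['moment'],o['gripper_force'])
```

```text
t 44.03 loc [0.0578 0.3495] z 0.0655 [180.   -0.3  83.5] op 0.0162 f [-4.1 15.  -1.8] [ 39.  18. -24.  -0. -48. 135.]
[ 5.25658448  1.58280703 -0.79963047] 30.865733921527863
```

Request:
play_rows(
  plan=[
    [0, 0, 0, 0, 0, 0],
    [0, 0, 0, 0, 0, 0],
    [0, 0, 0, 0, 0, 0],
    [0, 0, 0, 0, 0, 0],
    [0, 0, 0, 0, 0, 0],
    [0, 0, 0, 0, 0, 0],
    [0, 0, 0, 0, 0, 0],
    [0, 0, 0, 0, 0, 0],
    [0, 0, 0, 0, 0, 0],
    [0, 0, -1, 0, 0, 0],
    [0, 0, -2, 0, 0, 0],
    [0, 0, -3, 0, 0, 0],
    [0, 0, -3, 0, 0, 0],
    [0, 0, -3, 0, 0, 0],
    [0, 0, -2, 0, 0, 0],
    [0, 0, 0, 0, 0, 0],
    [0, 0, 0, 0, 0, 0],
  ],
  grip=6.0,
)

```text
clock: 45.45
tool_pos: [0.5315, 0.1791, 0.2076]
orientation: [179.9, -0.1, 83.6]
force: [0.3, 0.2, -1.3]
opening: 0.0599
gripper_force: 0.0
```

Run:
```python
from h import *
me();blocks('scene','top');w=snapshot('wrist');s=snapshot('scene')
cv2.imwrite('pics/h3.png',np.hstack([cv2.resize(w['frame'][:,:,::-1],(400,300)),cv2.resize(s['frame'][120:300,40:380,::-1],(400,300))]))
```

```text
t 45.45 loc [0.0581 0.347 ] z 0.2076 [ 1.799e+02 -1.000e-01  8.360e+01] op 0.0599 f [ 0.3  0.2 -1.3] [ 39.  10. -14.   0. -66. 135.]
scene 0.97 loc [ 0.0494 -0.1164] z 0.043
scene 0.93 loc [0.0078 0.0388] z 0.042
scene 0.82 loc [-0.     -0.0427] z 0.043
scene 0.77 loc [-0.0464  0.1134] z 0.041
scene 0.75 loc [0.0439 0.1213] z 0.049
scene 0.57 loc [-0.0416 -0.1134] z 0.043
top 0.85 loc [-0.0473 -0.1195] z 0.042
top 0.82 loc [-0.0421  0.1127] z 0.044
top 0.77 loc [ 0.0025 -0.0411] z 0.045
top 0.62 loc [0.0431 0.113 ] z 0.047
top 0.57 loc [0.0017 0.0431] z 0.046
top 0.5 loc [ 0.046  -0.1156] z 0.043
```

View pics/h3.png

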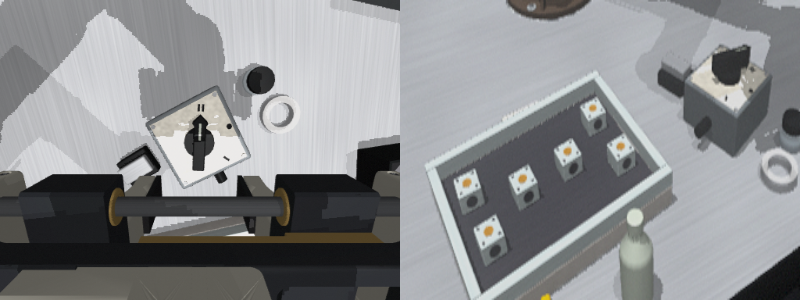

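```bash
python3 -c "
from plant import *
print(close_job())"
```

```text
the job is handed in; nothing more can be done
None
```

The job is handed in: all six blocks lie flat in one layer, with at least about 34 mm between them by the last camera readings. The handle was turned to off, held there for over four seconds, then turned to its stop at feed II. The bystanders were not touched, and the run took about 46 s.

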